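# Run the nut home on the pole rest's bolt while holding its hidden head

## Task

Bolt the wooden pole rest to its bracket: fit the loose T-handle fully down on the square stem of the air valve and turn it a quarter turn anticlockwise (seen from above), which starts the slow nut runner. The loose bolt then just spins round with its nut, so reach down into the gap between the bracket and the back board, grip the hex bolt head and hold it from turning until the nut has run home and the runner stalls. Finish while still gripping and holding the head, with the handle left on the stem and the other things on the bench undisturbed.

Things in the scene. Friction and masses are not known exactly. Their poses are not given: they have to be found in the camera images.
- fixture: Fixed, on a dark steel base 130 x 325 x 8 mm, turned up to 0.3 rad either way. Origin: on the bench under the middle of the bracket, a steel plate standing at y = -4 to 4 mm, 100 mm wide in x, 106 mm high. z up; the bolt axis runs along y, 75 mm up. On the +y side: wooden pole rest (to y = 16, horns 110 mm high), socket over the nut, grey air motor (y = 60 to 165, top 101 mm high), air block.
- gap (a point): Middle of the gap's mouth, 105 mm above the bench and 27 mm from the fixture's origin towards -y; axes as the fixture's. The gap is 46 mm wide in y, from the bracket to the wooden back board (18 mm thick, 120 mm wide in x, top 105 mm high); open above and at both x ends, floor 8 mm above the bench.
- air_block (a point): Middle of the top of the aluminium air block, 56 x 60 mm, 100 mm above the bench, 195 mm from the fixture's origin towards +y; the valve stem stands on it.
- bolt: Plain steel hex bolt head in the gap, 30 mm across flats, 34.6 across corners, 16 mm thick in y. Origin: its centre, 16 mm from the fixture's origin towards -y, 75 mm up. 4 mm washer between head and bracket; 26 mm free on its other side. Own y axis = bolt axis; flats square to own z and every 60 degrees. Spins at about 1.6 rad/s with valve open; push 0.2 N m: a 20 to 40 N grip stops it, on flats.
- nut_run (a joint): How far the nut has been screwed up on the bolt, rad: starts at 0 to 1.2; 6.28 is home, tight against the pole rest. Grows at about 1.2 rad/s while the runner runs and the head is held; does not change while the bolt spins with the nut.
- spindle (a joint): Turn of the runner's socket with the nut in it, rad; counts up while it turns.
- valve (a joint): Turn of the valve stem, rad: 0 closed, 1.57 open stop, grows anticlockwise seen from above. Starts at 0 to 0.2. Friction 0.15 N m, stays where it is left. The runner starts at about 0.95; count it as open past 1.1.
- stem_seat (a point): Foot of the square valve stem, on its axis, on the round seat (24 mm across) where the handle's underside comes to rest, 108 mm above the bench; turns with the stem. z up, x and y square to the stem's sides; its yaw is the fixture's yaw plus the valve joint. The stem is 14 mm square to 25 mm above the seat, then a 10 mm square lead-in to 30 mm.
- handle: Loose steel T-handle, 140 g, lying flat, right way up. Origin: centre of the underside, on the bore's axis; z up, cross bar along x. Square hub 32 x 32 x 25 mm high, square through bore 15.6 mm (sides along x, y). Cross bar 132 mm long, 12 wide, 10 thick, its middle 18.5 mm up, leaving the hub's x faces; the y faces are free to grip. Fits the stem in four quarter-turn positions, 0.1 rad play.
- file: Bystander: flat file with a wooden handle, 280 mm, lying behind the fixture.
- chisel: Bystander: chisel with a wooden handle, 210 mm, lying on the near right of the handle.
- mallet: Bystander: wooden mallet, 240 mm, lying left of the fixture.
- wax_tin: Bystander: round low tin, 72 mm across, 40 mm high, in front of the gap end of the fixture.
- glue_jar: Bystander: jar, 60 mm across, 85 mm high, in front and left of the fixture.
- bamboo_cup: Bystander: bamboo cup, 52 mm across, 90 mm high, beyond the handle.
- sanding_block: Bystander: cork block 100 x 55 x 35 mm, between the handle and the back.
- spare_nut: Bystander: loose hex nut, 30 mm across flats, 16 mm high, lying in front of the handle.
Mind the look-alikes: they are no part of the job. What is shaped like the handle but red is not meant.

How it is judged:
On the way, in this order (a step that is already met when the one before it is completed fails the run):
1. the T-handle sits fully down on the valve's square stem (horizontal distance between handle and stem_seat below 0.004 m and z of handle in the frame of stem_seat between -0.004 and 0.004 m and angle between handle's own z axis and vertical below 0.12 rad), for 0.2 s.
2. the valve is turned open with the handle on it (value of joint valve above 1.1 rad and horizontal distance between handle and stem_seat below 0.005 m), for 0.1 s.
3. the fingers grip the bolt head while the nut runs home (value of joint nut_run above 6.1 rad and contact force between the fingers and bolt above 4 N), for 0.2 s.
At the end, for the whole second after the job is handed in: Nut home (nut_run over 6.1 rad), valve open (over 1.1 rad), fingers around the bolt head and pressing on it (over 4 N, within 35 mm of its centre), runner stalled (under 0.15 rad/s), handle released and fully down on the stem (within 5 mm, upright to 0.15 rad) (all of step 2 and all of step 3 and distance between the grasp point and bolt below 0.035 m and velocity of joint spindle between -0.15 and 0.15 rad/s and z of handle in the frame of stem_seat between -0.004 and 0.005 m and angle between handle's own z axis and vertical below 0.15 rad and contact force between the fingers and handle below 0.1 N); the arm keeps its last pose, push and grip.
It fails at once if a bystander is pushed more than 40 mm (distance of any of file, chisel, mallet, wax_tin, glue_jar, bamboo_cup, sanding_block, spare_nut from where it was at the start of the episode above 0.04 m).
It also fails if it takes over 61 s, if anything falls off the work surface, if the arm or the gripper's body presses on something with over 40 N, if the wrist force passes 120 N, or if a joint passes its speed limit or range.

## Robot

A 6-joint arm with a two-finger parallel gripper is mounted at the origin on the work surface. World frame = base frame: x ahead of the robot, y to its left, z up, the work surface at z = 0. Lengths are in m, angles in rad, forces in N, time in s.
With the tool pointing down it reaches from about 0.3 to 0.775 m from the base axis. Payload 14.6 kg.
Tool frame: the origin (TCP) lies at the very end of the fingers, on their centre line; the grasp point (between the pads) lies 19 mm behind it; z points along the fingers, y is the direction in which the jaws open and shut (so a half turn about z gives the same grasp; the last joint's range is limited). The gripper opens to 85 mm and grips with 20 to 120 N. Pads are 22 mm wide; open, the fingers measure 114 mm over their backs; the gripper's body (76 mm by 85 mm) begins 54 mm behind the grasp point. The pads swing forward as they close: fully open they stand 13 mm farther back than shut.
Start: joints at [1.043, 0.3, 1.521, -0, 1.321, -0.067], TCP at [0.245, 0.493, 0.231] pointing down, gripper open.
Joint ranges: [-3.03, 3.03], [-0.79, 2.21], [0.23, 2.52], [-1.04, 4.18], [0, 3.07], [-2.55, 2.55]. Speed limits (rad/s): [2.22, 2.22, 2.57, 3.14, 3.14, 3.14].

## Interface

Orientations are given as a unit quaternion [x, y, z, w].
In Python, from rig import robot gives the robot as it stands.
- The arm moves only by the tool move_arm, never from a script. Its argument "steps" is a list of rows, each a list of 7 numbers: the opening, from -1 (shut) to 1 (fully open), then the shift along the tool's x, y, z each as a share of 25 cm, from -1 to 1, then the turn, a rotation vector about the tool's x, y, z each as a share of 45 degrees, from -1 to 1. In form: [[hand, dx, dy, dz, rx, ry, rz], ...]. A call has 1 to 10 rows; each row is the pose to reach, as a shift and turn from the pose commanded when the call began, along the tool's axes at that moment; what a row does not reach only later rows make up. A row lasts 1/10 s, in which the tool goes at most 50 mm and 8.59 degrees, less where a joint would pass 70% of its speed; a pose out of reach is approached as far as the arm can. A call with a number of a shift or a turn outside -1 to 1 is refused whole. A call with a gripper value outside its range is refused whole. The fingers move at their own pace and stop on an object; "squeeze" is the grip in N (left out, the last holds). Time passes only in rows, so rows that repeat a pose let the fingers close. It gives the time, the measured TCP pose, the force and the opening at its end, in the units of the state.
- robot.get_obs(): the state, without advancing time (a new reading comes with each control period).
- robot.camera(name): name is "scene" or "top"; returns a dict with "pixels" (400x640x3 uint8, blue, green, red), "z_map" (400x640 float32, m along the optical axis (not along the pixel's ray), 0 where there is no reading), "fx", "fy", "cx", "cy" (pixels), "world_to_cam" (4x4, takes a point from world to camera coordinates). Camera axes: x right, y down, z forward; pixel columns grow to the right and rows downward; lengths in m; the calibration is good to about 2 mm. A picture is of the moment at which its call begins.
- robot.sign_off(): hands the job in, once; it reports no verdict.
Trained networks look in a picture, given as the dict that the camera call returned (one of the last four; its "shot" number tells which), for a name from the list of things; names that differ only in an ending like _2 or _b are one class to them, and where a whole thing is asked for, a point or a joint stands for the part that bears it (a point fixed in the world has none). Each returns a list of dicts, best first, with "confidence" (0 to 1); they miss things now and then, are a little off and sometimes report something else, mostly with a low value. They report only what shows in the picture. A call takes as long as a camera call. They do not tell look-alikes from the thing itself.
- robot.regions_of(picture, thing): "mask" (400x640 bool, what is visible of it) and "box" ([left, top, width, height] in pixels, round what is visible of it).
- robot.pinpoint(picture, thing): "xy" ([column, row] in pixels: a listed point, or the origin of a listed thing).
The state is a dict: "time_s": time; "joint_positions": joint angles; "joint_vel": joint speeds; "joint_torque": joint torques, N m; "eef_pos": TCP position; "eef_rot": TCP orientation; "wrist_force": force on the tool from outside, world axes, zero at the start; "torque": the same for the moment, N m; "finger_gap": finger opening in m.
Only numpy, scipy, OpenCV 4.12 (cv2) and the standard library are available. Lean on these libraries where they do the work, as an engineer would, in place of code of your own. Each camera call takes 0.05 s, during which the arm holds its last target.

## Working session

There is one attempt and no reset: what is moved stays moved. The work goes in short steps, Python scripts to look and compute and a tool call to move; the robot and the scene stay as the last step left them, time stands still between calls to the robot, and variables do not carry over. Pictures are saved under pics/ and viewed, and the job is handed in when it is done.

Besides the shell and the picture viewer there is one more tool, called by a JSON object that holds its "fn" and its "kwargs", one argument or row to a line. move_arm: Moves the arm, as the interface text tells. Its arguments: {"type":"object","properties":{"steps":{"type":"array","items":{"type":"array","items":{"type":"number","minimum":-1,"maximum":1}}},"squeeze":{"type":"number"}},"required":["steps"]}

```bash
ls; mkdir -p pics; python3 - <<'E'
from rig import robot
import cv2,pickle
o=robot.get_obs();print({k:(v if not hasattr(v,'round') else v.round(3)) for k,v in o.items()})
for n in("scene","top"):
    p=robot.camera(n);cv2.imwrite(f"pics/{n}0.png",p["pixels"]);pickle.dump(p,open(f"pics/{n}0.pkl","wb"))
    print(n,p["fx"],p["fy"],p["cx"],p["cy"],p["world_to_cam"].round(3) if hasattr(p["world_to_cam"],'round') else p["world_to_cam"])
    for t in("handle","stem_seat","bolt","gap","air_block"):
        print(t,[(r["xy"],round(r["confidence"],2)) for r in robot.pinpoint(p,t)])
    for t in("handle","fixture"):
        print(t,[(r["box"],round(r["confidence"],2)) for r in robot.regions_of(p,t)])
E
```

```text
pics
{'time_s': 0.0, 'joint_positions': array([ 1.043,  0.3  ,  1.522,  0.   ,  1.321, -0.067]), 'joint_vel': array([-0.001, -0.001, -0.001, -0.002,  0.002,  0.   ]), 'joint_torque': array([ 4.0000e-03, -5.4349e+01, -3.6180e+01,  0.0000e+00,  4.0000e-03,
       -0.0000e+00]), 'eef_pos': array([0.244, 0.492, 0.231]), 'eef_rot': array([ 0.228,  0.974, -0.001, -0.   ]), 'wrist_force': array([-2.063,  0.362,  0.07 ]), 'torque': array([ 0.011, -0.074, -0.047]), 'finger_gap': 0.08526435052713156}
scene 473.39729492506984 473.39729492506984 318.36712344714107 195.86471121010732 [[ 0.735  0.678 -0.005 -0.366]
 [ 0.412 -0.453 -0.791 -0.139]
 [-0.538  0.58  -0.612  1.724]
 [ 0.     0.     0.     1.   ]]
handle [([178.6, 219.4], 0.74), ([220.7, 277.1], 0.67), ([224.3, 327.9], 0.61), ([302.0, 176.5], 0.61), ([395.2, 264.6], 0.16)]
stem_seat [([361.2, 165.5], 0.66), ([365.8, 160.4], 0.39)]
bolt [([328.0, 203.4], 0.65), ([166.4, 261.6], 0.58)]
gap [([327.7, 201.5], 0.59)]
air_block [([363.0, 164.0], 0.56)]
handle [([205.7, 255.0, 31.5, 30.7], 0.81), ([174.1, 200.0, 13.2, 29.3], 0.71), ([196.1, 310.2, 50.8, 20.1], 0.6), ([292.6, 162.0, 19.9, 22.4], 0.54)]
fixture [([297.8, 150.2, 89.2, 92.6], 0.81)]
top 519.8355507607089 519.8355507607089 318.31415186530495 200.90584274714973 [[-0.005 -1.     0.01  -0.006]
 [-0.998  0.005 -0.064  0.487]
 [ 0.064 -0.011 -0.998  1.341]
 [ 0.     0.     0.     1.   ]]
handle [([270.0, 263.2], 0.79), ([429.1, 310.0], 0.76), ([385.2, 238.6], 0.64), ([445.7, 206.8], 0.62), ([482.9, 158.1], 0.62)]
stem_seat [([233.6, 191.5], 0.46), ([448.0, 209.1], 0.46)]
bolt [([320.4, 175.8], 0.39)]
gap [([321.9, 170.5], 0.64)]
air_block [([235.6, 193.7], 0.76)]
handle [([441.2, 185.7, 16.4, 46.3], 0.91), ([476.8, 136.0, 21.5, 42.4], 0.76), ([246.0, 252.4, 46.9, 20.9], 0.71), ([411.4, 295.1, 39.2, 35.4], 0.7), ([230.4, 187.9, 8.8, 6.4], 0.33)]
fixture [([219.4, 144.4, 128.2, 78.3], 0.72)]
```

```bash
python3 - <<'E'
import cv2
t=cv2.imread("pics/top0.png");cv2.imwrite("pics/a.png",cv2.resize(t[110:350,190:510],(800,600),interpolation=cv2.INTER_CUBIC))
s=cv2.imread("pics/scene0.png");cv2.imwrite("pics/b.png",cv2.resize(s[120:360,130:450],(800,600),interpolation=cv2.INTER_CUBIC))
E
```

```text
(no output)
```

View pics/a.png

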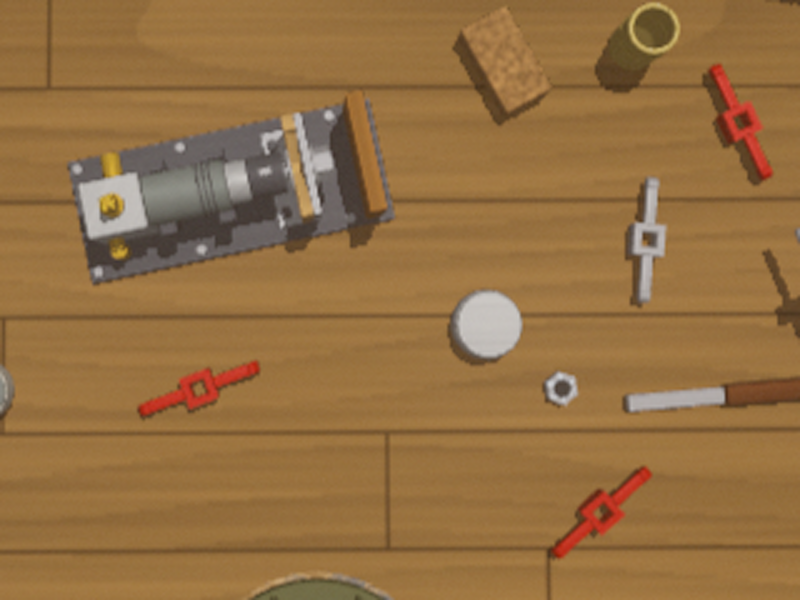

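View pics/b.png

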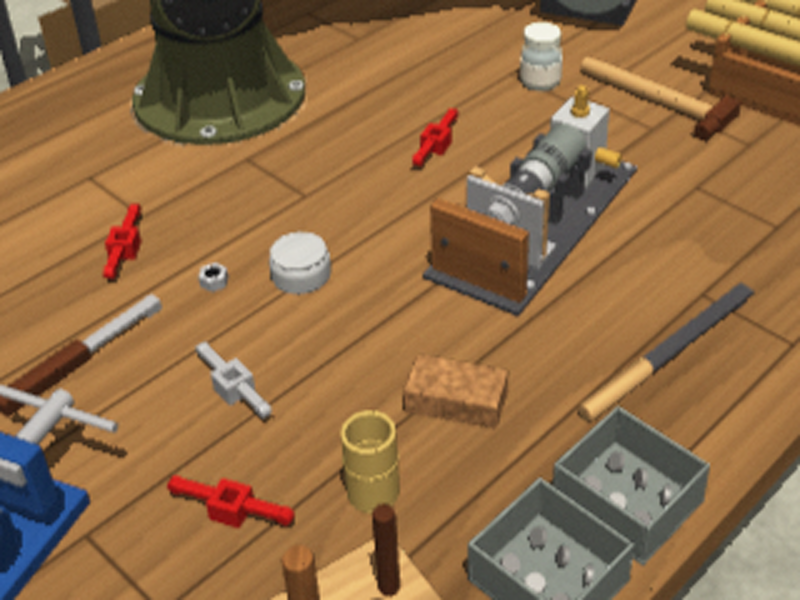

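View pics/scene0.png

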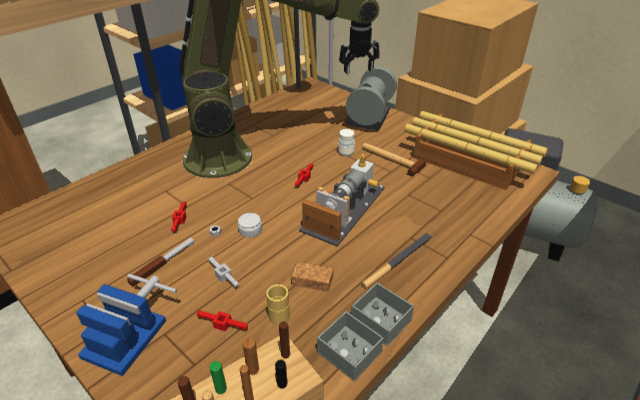

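The top view shows the grey handle at about px (449,206), with its bar along the image's vertical. The red look-alikes are elsewhere. The fixture's air block is at about (235,192) and the gap at about (322,172). Next I'll measure these points.

```bash
cat > h.py <<'E'
import numpy as np,cv2
def cloud(p):
    z=p["z_map"];v,u=np.mgrid[:400,:640]
    P=np.stack([(u-p["cx"])/p["fx"]*z,(v-p["cy"])/p["fy"]*z,z],-1)
    T=np.linalg.inv(p["world_to_cam"]);return P@T[:3,:3].T+T[:3,3]
def ray(p,uv,h):
    T=np.linalg.inv(p["world_to_cam"]);d=T[:3,:3]@np.array([(uv[0]-p["cx"])/p["fx"],(uv[1]-p["cy"])/p["fy"],1]);o=T[:3,3]
    return o+d*(h-o[2])/d[2]
def proj(p,X):
    X=np.atleast_2d(X);c=X@p["world_to_cam"][:3,:3].T+p["world_to_cam"][:3,3]
    return np.stack([c[:,0]/c[:,2]*p["fx"]+p["cx"],c[:,1]/c[:,2]*p["fy"]+p["cy"]],-1)
E
python3 - <<'E'
import pickle;from h import *
t=pickle.load(open("pics/top0.pkl","rb"));s=pickle.load(open("pics/scene0.pkl","rb"))
W=cloud(t)
print("stem",ray(t,(233.6,191.5),.108),"block",ray(t,(235.6,193.7),.1),"gap",ray(t,(321.9,170.5),.105),"bolt",ray(t,(320.4,175.8),.075))
print("scene stem",ray(s,(361.2,165.5),.108),"block",ray(s,(363,164),.1),"gap",ray(s,(327.7,201.5),.105),"bolt",ray(s,(328,203.4),.075))
# handle
sub=W[180:236,435:465];m=(sub[...,2]>.012)
ij=np.argwhere(m)+[180,435];print(len(ij))
q=np.array([ray(t,(j,i),.0235)[:2] for i,j in ij]);c=q.mean(0);u,S,vt=np.linalg.svd(q-c)
print("handle mean",c,vt[0],np.degrees(np.arctan2(vt[0,1],vt[0,0])),np.ptp((q-c)@vt.T,axis=0)); print(cv2.minAreaRect(q.astype(np.float32)))
print("pin",ray(t,(445.7,206.8),0),ray(t,(449.2,206),.025),"scene",ray(s,(220.7,277.1),0))
for r in range(184,232,3): print(r,(W[r,438:462,2]*1000).round().astype(int))
reg=np.s_[135:230,210:355]
for lo,hi in((.095,.115),):
    w=W[reg];m=(w[...,2]>lo)
    for r in range(0,95,2): print(135+r,''.join('#' if x>.104 else '+' if x>.094 else '.' if x>.05 else '-' if x>.004 else ' ' for x in w[r,::1,2]))
E
```

```text
stem [0.50455708 0.19826647 0.108     ] block [0.49980485 0.19457847 0.1       ] gap [ 0.55537477 -0.0166351   0.105     ] bolt [ 0.54574383 -0.01333967  0.075     ]
scene stem [0.51350501 0.18144238 0.108     ] block [0.50532941 0.20151248 0.1       ] gap [ 0.5544444  -0.02230645  0.105     ] bolt [ 5.36025606e-01 -3.50788678e-05  7.50000000e-02]
345
handle mean [ 0.47388353 -0.34764383] [-0.99552438  0.0945051 ] 174.57716422193067 [0.13075801 0.03520175]
((0.47385653853416443, -0.3474770784378052), (0.034852031618356705, 0.13075174391269684), 83.53276824951172)
pin [ 0.47044975 -0.34528045  0.        ] [ 0.47119501 -0.34801943  0.025     ] scene [ 0.4719594  -0.35731479  0.        ]
184 [ 1 -5  1 -4  1 11 -5  2  4  4 21 18 23 21 24 24 -2 -3  1  0 -2  1 -1  0]
187 [ 4  0 -5 -3  1  0 -3 -4  2  1 25 26 24 25 23 -2  3 -2  1  4 -5  2 -3  1]
190 [ 0 -1  2 -2  0  3  0  1  2  1 22 25 23 22 20  1 -3 -5 -1  1 -3  5  3 -2]
193 [-2  5  2 -2  2 -2  0  7  1 -2 21 20 23 24 23 -1  2  0  4  1 -1  2  3  0]
196 [ 0 -2 -3  1  1  4 -4  0  0 19 22 22 28 24 19  3  3  2 -1 -3  0  3  0  2]
199 [-1  1 -2  3
[... 7323 characters left out ...]
  #                          -        - -                           #                                                 
223              -                                  -                                                                                #               
225  - -                      -       -                  -        -                          -     -           -        -              -           - 
227                                   -                                                        -     #       -                  - -                 -
229         -      -   -                      -                                   - -  -           -  #      -      -             -
```

```bash
cat > fit.py <<'E'
import pickle,sys;from h import *
from scipy.optimize import minimize
def fitfix(t,x0=(.55,.012,.21)):
    W=cloud(t);Z=cv2.medianBlur(W[...,2].astype(np.float32),3)
    up=8;reg=(200,130,160,100) # u0,v0,w,h
    u0,v0,w,h=reg
    hi=cv2.resize((Z[v0:v0+h,u0:u0+w]),None,fx=up,fy=up,interpolation=cv2.INTER_LINEAR)
    def loc(f,x,y,z):
        c,s=np.cos(f[2]),np.sin(f[2]);return np.array([f[0]+c*x-s*y,f[1]+s*x+c*y,z])
    boxes=[(-.06,.06,-.068,-.05,0.008,.105),(-.05,.05,-.004,.004,.008,.106),(-.028,.028,.165,.225,.008,.1),(-.065,.065,-.07,.255,0,.008)]
    def poly(f,b,z): 
        return proj(t,np.array([loc(f,x,y,z) for x,y in((b[0],b[2]),(b[1],b[2]),(b[1],b[3]),(b[0],b[3]))]))
    def cost(f):
        # height-map agreement: board/bracket/block tops & their surroundings
        e=0
        for b in boxes[:3]:
            p=poly(f,b,b[5]);big=poly(f,(b[0]-.008,b[1]+.008,b[2]-.008,b[3]+.008),b[5])
            m=np.zeros(hi.shape,np.uint8);q=((p-[u0,v0]+.5)*up*16).astype(np.int32)
            cv2.fillConvexPoly(m,q,1,shift=4)
            M=np.zeros(hi.shape,np.uint8);cv2.fillConvexPoly(M,((big-[u0,v0]+.5)*up*16).astype(np.int32),1,shift=4)
            ring=(M>0)&(m==0)
            g=np.clip((hi-.05)/.05,0,1)
            e+= -(g[m>0].sum()-g[ring].sum()*1.0)/up/up
        return e
    best=None
    for dy in(-.01,0,.01):
     for dw in(-.03,0,.03):
      r=minimize(cost,(x0[0],x0[1]+dy,x0[2]+dw),method="Nelder-Mead",options=dict(initial_simplex=np.array([x0]*4)+np.array([[0,dy,dw],[.008,dy,dw],[0,dy+.008,dw],[0,dy,dw+.04]])))
      if best is None or r.fun<best.fun:best=r
    return best.x,best.fun,poly,boxes,loc
if __name__=="__main__":
    t=pickle.load(open("pics/top0.pkl","rb"));s=pickle.load(open("pics/scene0.pkl","rb"))
    f,c,poly,boxes,loc=fitfix(t);print(f,c)
    im=cv2.resize(t["pixels"][130:230,200:360],None,fx=5,fy=5,interpolation=cv2.INTER_CUBIC)
    for b in boxes:
        cv2.polylines(im,[((poly(f,b,b[5])-[200,130]+.5)*5).astype(np.int32)],True,(0,255,0),1)
    for X in (loc(f,0,.195,.108),loc(f,0,.195,.138),loc(f,0,-.016,.075)):
        cv2.circle(im,tuple(((proj(t,X)[0]-[200,130]+.5)*5).astype(int)),3,(255,0,255),-1);print(X)
    cv2.imwrite("pics/fit0.png",im)
    im=cv2.resize(s["pixels"][130:250,270:430],None,fx=5,fy=5,interpolation=cv2.INTER_CUBIC)
    for b in boxes:
        q=proj(s,np.array([loc(f,x,y,b[5]) for x,y in((b[0],b[2]),(b[1],b[2]),(b[1],b[3]),(b[0],b[3]))]))
        cv2.polylines(im,[((q-[270,130]+.5)*5).astype(np.int32)],True,(0,255,0),1)
    cv2.imwrite("pics/fit0s.png",im)
E
python3 fit.py
```

```text
[0.54444195 0.0067708  0.20755287] -746.045166015625
[0.5042591  0.19758573 0.108     ]
[0.5042591  0.19758573 0.138     ]
[ 0.547739   -0.00888581  0.075     ]
```

View pics/fit0.png

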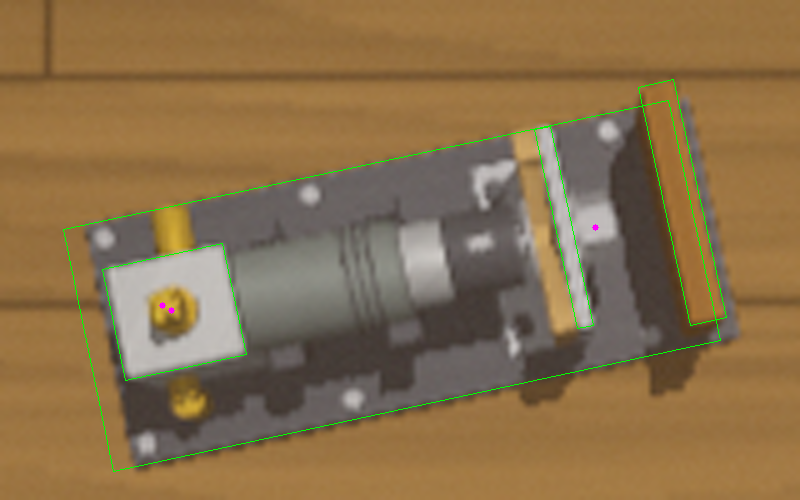

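View pics/fit0s.png

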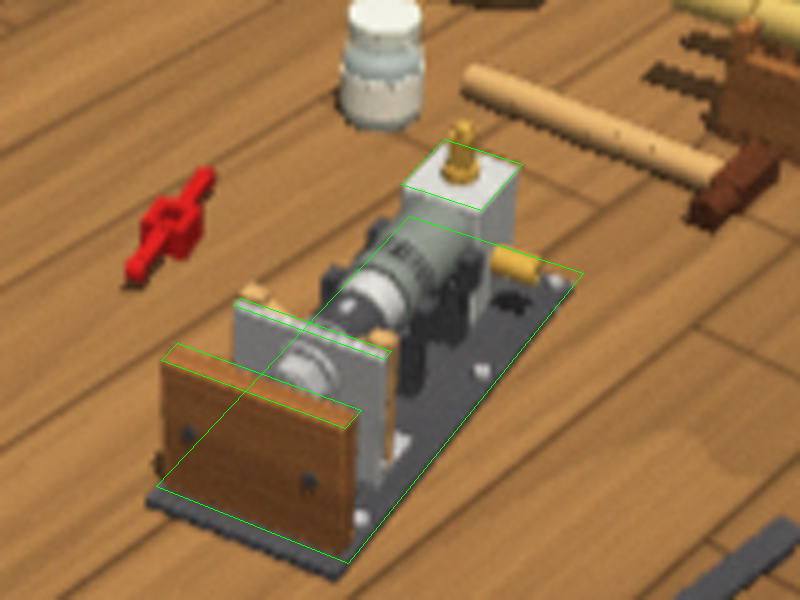

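The fixture fit agrees in both cameras. Next I'll refine the handle pose and read the stem's yaw.

```bash
cat > hfit.py <<'E'
from h import *
from scipy.optimize import minimize
def sil(p,hp,reg,up):
    u0,v0,w,h=reg;m=np.zeros((h*up,w*up),np.uint8)
    x,y,a=hp[:3];z0=hp[3] if len(hp)>3 else 0
    c,s=np.cos(a),np.sin(a)
    def P(L):
        L=np.array(L,float);X=np.stack([x+c*L[:,0]-s*L[:,1],y+s*L[:,0]+c*L[:,1],L[:,2]+z0],-1)
        return (((proj(p,X)-[u0,v0]+.5)*up)*16).astype(np.int32)
    def box(x0,x1,y0,y1,a,b):
        q=P([(i,j,k) for i in(x0,x1) for j in(y0,y1) for k in(a,b)])
        cv2.fillConvexPoly(m,cv2.convexHull(q),255,shift=4)
    box(-.066,.066,-.006,.006,.0135,.0235);box(-.016,.016,-.016,.016,0,.025)
    # bore: intersect of top and bottom squares
    b=.0078;A=np.zeros_like(m);B=np.zeros_like(m)
    for M,zz in((A,.025),(B,0)):cv2.fillConvexPoly(M,P([(-b,-b,zz),(b,-b,zz),(b,b,zz),(-b,b,zz)]),1,shift=4)
    m[(A>0)&(B>0)]=0
    return cv2.resize(m,(w,h),interpolation=cv2.INTER_AREA).astype(float)/255
def grey(p,reg):
    u0,v0,w,h=reg;im=p["pixels"][v0:v0+h,u0:u0+w].astype(float)
    return np.clip((60-(im[...,2]-im[...,0]))/40,0,1)  # red-blue small -> grey
def fit(ps,regs,x0,up=8,z0=0):
    G=[grey(p,r) for p,r in zip(ps,regs)]
    f=lambda q:sum(((sil(p,(*q,z0),r,up)-g)**2).sum() for p,r,g in zip(ps,regs,G))
    return min((minimize(f,np.array(x0)+[0,0,d],method="Nelder-Mead",options=dict(initial_simplex=np.array([x0]*4)+np.array([[0,0,d],[.004,0,d],[0,.004,d],[0,0,d+.05]]))) for d in(-.04,0,.04)),key=lambda r:r.fun)
E
python3 - <<'E'
import pickle;from hfit import *
t=pickle.load(open("pics/top0.pkl","rb"));s=pickle.load(open("pics/scene0.pkl","rb"))
rt=(430,175,40,60);rs=(200,248,45,48)
for ps,rr in(([t],[rt]),([s],[rs]),([t,s],[rt,rs])):
    r=fit(ps,rr,(.4735,-.3477,-.095));print(r.x,r.fun)
cv2.imwrite("pics/g.png",np.hstack([cv2.resize((g*255).astype(np.uint8),(380,560),interpolation=0) for g in(grey(t,rt),sil(t,r.x,rt,8))]))
a=cv2.resize(t["pixels"][178:206,220:252],(400,350),interpolation=cv2.INTER_CUBIC);b=cv2.resize(s["pixels"][145:185,345:385],(400,400),interpolation=cv2.INTER_CUBIC)
cv2.imwrite("pics/st.png",np.hstack([cv2.copyMakeBorder(a,0,50,0,0,0),b]))
E
```

```text
[ 0.47290009 -0.34792981 -0.0929435 ] 10.053089436755094
[ 0.47333258 -0.34968838 -0.10118628] 11.712090542099192
[ 0.47297502 -0.3485574  -0.09835993] 37.74355752595156
```

View pics/st.png

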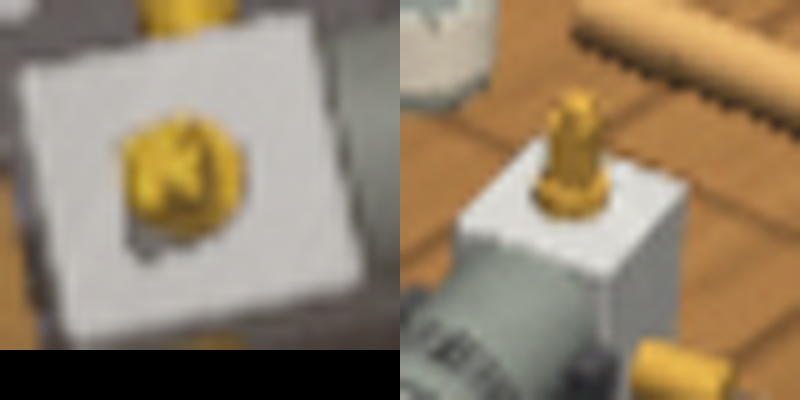

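View pics/g.png

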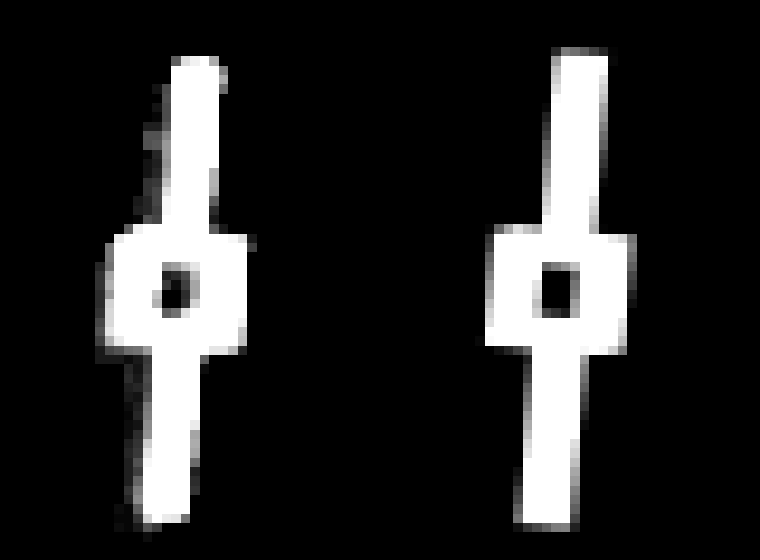

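```bash
cat > go.py <<'E'
import sys,numpy as np
from rig import robot
from scipy.spatial.transform import Rotation as R
# usage: go.py x y z theta(jaw y angle)
x,y,z,th=map(float,sys.argv[1:5]);o=robot.get_obs()
Rc=R.from_quat(o["eef_rot"]);c,s=np.cos(th),np.sin(th)
Rt=R.from_matrix(np.array([[-s,c,0],[c,s,0],[0,0,-1.]]))  # x=(-s..)?
M=np.array([[s,c,0],[-c,s,0],[0,0,-1.]])
# tool y=(c,s,0), z=(0,0,-1), x = y cross z
ty=np.array([c,s,0]);tz=np.array([0,0,-1.]);tx=np.cross(ty,tz);Rt=R.from_matrix(np.stack([tx,ty,tz],1))
d=Rc.inv().apply(np.array([x,y,z])-o["eef_pos"]);r=(Rc.inv()*Rt).as_rotvec()
print("pos",o["eef_pos"].round(4),"theta",np.arctan2(*Rc.apply([0,1,0])[[1,0]]).round(4),"tilt",Rc.apply([0,0,1]).round(3),"gap",round(o["finger_gap"],4),"F",o["wrist_force"].round(1),"t",round(o["time_s"],2))
print("shift units",(d/.25).round(4),"turn units",(r/(np.pi/4)).round(4))
E
python3 go.py 0.473 -0.348 0.1 1.476
```

```text
pos [0.2445 0.4926 0.2313] theta 1.11 tilt [-0. -0. -1.] gap 0.0852 F [-0.1  0.9 -0.3] t 0.8
shift units [-2.3137 -2.6054  0.5252] turn units [-1.00e-04 -0.00e+00 -4.66e-01]
```

{"fn": "move_arm", "kwargs": {
  "steps": [
    [1,-0.88,-1,0,0,0,0],
    [1,-0.88,-1,0,0,0,0],
    [1,-0.88,-1,0,0,0,0],
    [1,-0.88,-1,0,0,0,0],
    [1,-0.88,-1,0,0,0,0],
    [1,-0.88,-1,0,0,0,0],
    [1,-0.88,-1,0,0,0,0]
  ]
}}

```text
time_s: 1.5
eef_pos: [0.3306, 0.1685, 0.2315]
eef_rot: [0.229, 0.973, 0.0, 0.0]
wrist_force: [0.3, 0.3, -0.1]
finger_gap: 0.0851
```

{"fn": "move_arm", "kwargs": {
  "steps": [
    [1,-0.88,-1,0.1,0,0,-0.466],
    [1,-0.88,-1,0.1,0,0,-0.466],
    [1,-0.88,-1,0.1,0,0,-0.466],
    [1,-0.88,-1,0.1,0,0,-0.466],
    [1,-0.88,-1,0.1,0,0,-0.466],
    [1,-0.88,-1,0.1,0,0,-0.466],
    [1,-0.88,-1,0.1,0,0,-0.466]
  ]
}}

```text
time_s: 2.2
eef_pos: [0.4123, -0.1372, 0.2076]
eef_rot: [0.048, 0.999, -0.0, 0.0]
wrist_force: [0.6, 0.9, -0.7]
finger_gap: 0.0853
```

```bash
python3 go.py 0.473 -0.348 0.08 1.476
```

```text
pos [ 0.4123 -0.1372  0.2076] theta 1.4757 tilt [ 0.001 -0.    -1.   ] gap 0.0853 F [ 0.6  0.9 -0.7] t 2.2
shift units [-0.3216 -0.8164  0.5109] turn units [-0.0002  0.001  -0.0004]
```

{"fn": "move_arm", "kwargs": {
  "steps": [
    [1,-0.32,-0.815,0.3,0,0,0],
    [1,-0.32,-0.815,0.4,0,0,0],
    [1,-0.32,-0.815,0.51,0,0,0],
    [1,-0.32,-0.815,0.51,0,0,0],
    [1,-0.32,-0.815,0.51,0,0,0],
    [1,-0.32,-0.815,0.51,0,0,0],
    [1,-0.32,-0.815,0.51,0,0,0]
  ]
}}

```text
time_s: 2.9
eef_pos: [0.4721, -0.3456, 0.0788]
eef_rot: [0.048, 0.999, 0.001, -0.001]
wrist_force: [0.6, 1.1, -0.0]
finger_gap: 0.0854
```

```bash
python3 go.py 0.473 -0.348 0.004 1.476
```

```text
pos [ 0.4721 -0.3456  0.0788] theta 1.4748 tilt [-0.002  0.001 -1.   ] gap 0.0854 F [ 0.6  1.1 -0. ] t 2.9
shift units [-0.0051 -0.0098  0.2993] turn units [ 0.0016 -0.0023 -0.0015]
```

{"fn": "move_arm", "kwargs": {
  "steps": [
    [1,0,0,0.1,0,0,0],
    [1,0,0,0.2,0,0,0],
    [1,0,0,0.2,0,0,0],
    [1,0,0,0.2,0,0,0]
  ]
}}

```text
time_s: 3.3
eef_pos: [0.4731, -0.3449, 0.0318]
eef_rot: [0.047, 0.999, -0.0, 0.001]
wrist_force: [0.4, -0.7, 0.1]
finger_gap: 0.0855
```

```bash
python3 go.py 0.473 -0.348 0.004 1.476
```

```text
pos [ 0.4731 -0.3449  0.0318] theta 1.4768 tilt [ 0.001 -0.001 -1.   ] gap 0.0855 F [ 0.4 -0.7  0.1] t 3.3
shift units [-0.0006 -0.0123  0.1112] turn units [-0.001   0.0016  0.001 ]
```

{"fn": "move_arm", "kwargs": {
  "steps": [
    [1,0,-0.012,0.05,0,0,0],
    [1,0,-0.012,0.1,0,0,0],
    [1,0,-0.012,0.104,0,0,0],
    [1,0,-0.012,0.104,0,0,0],
    [1,0,-0.012,0.104,0,0,0]
  ]
}}

```text
time_s: 3.8
eef_pos: [0.4724, -0.3484, 0.0043]
eef_rot: [0.047, 0.999, -0.0, 0.0]
wrist_force: [-0.5, 0.4, -0.3]
finger_gap: 0.0853
```

```bash
python3 go.py 0.473 -0.348 0.004 1.476; python3 -c "
from rig import robot;import cv2
p=robot.camera('scene');cv2.imwrite('pics/s1.png',cv2.resize(p['pixels'][200:330,140:310],(785,600),interpolation=2))"
```

```text
pos [ 0.4724 -0.3484  0.0043] theta 1.4759 tilt [ 0. -0. -1.] gap 0.0853 F [-0.5  0.4 -0.3] t 3.8
shift units [-0.0024  0.0018  0.0011] turn units [-0.0002  0.0003 -0.0001]
```

View pics/s1.png

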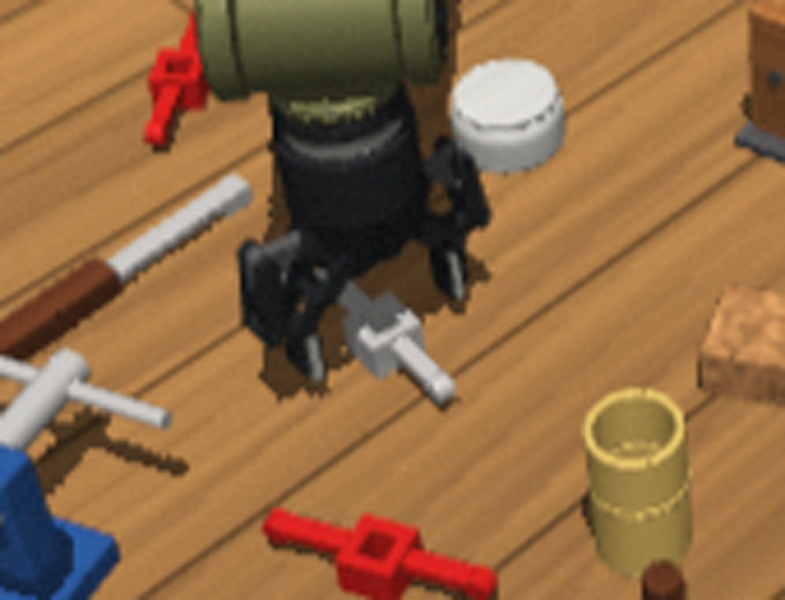

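The open fingers straddle the hub at about (385,330). I'll close them now.

{"fn": "move_arm", "kwargs": {
  "steps": [
    [-1,0,0,0,0,0,0],
    [-1,0,0,0,0,0,0],
    [-1,0,0,0,0,0,0],
    [-1,0,0,0,0,0,0],
    [-1,0,0,0,0,0,0],
    [-1,0,0,0,0,0,0],
    [-1,0,0,0,0,0,0],
    [-1,0,0,0,0,0,0]
  ],
  "squeeze": 50
}}

```text
time_s: 4.65
eef_pos: [0.4724, -0.3484, 0.0043]
eef_rot: [0.047, 0.999, -0.0, 0.0]
wrist_force: [-0.3, -1.0, 5.4]
finger_gap: 0.0307
```

```bash
python3 go.py 0.473 -0.348 0.2 1.476
```

```text
pos [ 0.4724 -0.3484  0.0043] theta 1.476 tilt [ 0. -0. -1.] gap 0.0307 F [-0.3 -1.   5.4] t 4.65
shift units [-0.0025  0.0017 -0.7827] turn units [-0.0004  0.0006 -0.    ]
```

{"fn": "move_arm", "kwargs": {
  "steps": [
    [-1,0,0,-0.1,0,0,0],
    [-1,0,0,-0.25,0,0,0],
    [-1,0,0,-0.45,0,0,0],
    [-1,0,0,-0.65,0,0,0],
    [-1,0,0,-0.78,0,0,0],
    [-1,0,0,-0.78,0,0,0],
    [-1,0,0,-0.78,0,0,0]
  ]
}}

```text
time_s: 5.35
eef_pos: [0.4721, -0.3481, 0.1985]
eef_rot: [0.047, 0.999, 0.0, -0.0]
wrist_force: [0.8, 1.5, -0.5]
finger_gap: 0.031
```

```bash
python3 go.py 0.504 0.198 0.2 0.31;python3 -c "
from rig import robot;import cv2
p=robot.camera('scene');cv2.imwrite('pics/s2.png',cv2.resize(p['pixels'][120:280,110:310],(750,600),interpolation=2))"
```

```text
pos [ 0.4721 -0.3481  0.1985] theta 1.476 tilt [-0.  0. -1.] gap 0.031 F [ 0.8  1.5 -0.5] t 5.35
shift units [ 0.0796  2.1866 -0.0055] turn units [ 0.0000e+00 -5.0000e-04  1.4846e+00]
```

View pics/s2.png

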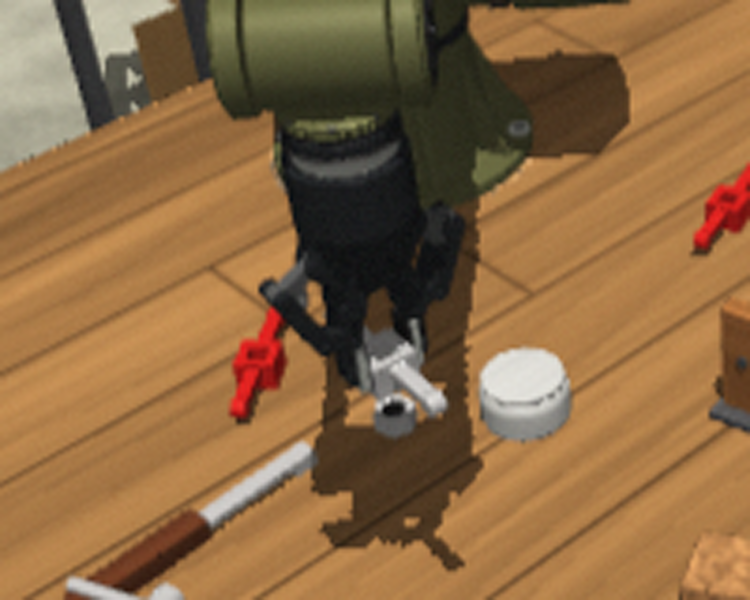

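{"fn": "move_arm", "kwargs": {
  "steps": [
    [-1,0.04,1,0,0,0,0.75],
    [-1,0.04,1,0,0,0,0.75],
    [-1,0.04,1,0,0,0,0.75],
    [-1,0.04,1,0,0,0,0.75],
    [-1,0.04,1,0,0,0,0.75],
    [-1,0.04,1,0,0,0,0.75],
    [-1,0.04,1,0,0,0,0.75]
  ]
}}

```text
time_s: 6.1
eef_pos: [0.4856, -0.097, 0.1976]
eef_rot: [0.334, 0.943, -0.0, -0.001]
wrist_force: [0.5, 0.3, -2.2]
finger_gap: 0.0311
```

```bash
python3 go.py 0.504 0.198 0.2 0.31
```

```text
pos [ 0.4856 -0.097   0.1976] theta 0.8899 tilt [-0.002  0.001 -1.   ] gap 0.0311 F [ 0.5  0.3 -2.2] t 6.1
shift units [ 0.6855  0.9633 -0.0089] turn units [-0.0022 -0.0026  0.7383]
```

{"fn": "move_arm", "kwargs": {
  "steps": [
    [-1,0.685,0.963,-0.009,0,0,0.738],
    [-1,0.685,0.963,-0.009,0,0,0.738],
    [-1,0.685,0.963,-0.009,0,0,0.738],
    [-1,0.685,0.963,-0.009,0,0,0.738],
    [-1,0.685,0.963,-0.009,0,0,0.738],
    [-1,0.685,0.963,-0.009,0,0,0.738],
    [-1,0.685,0.963,-0.009,0,0,0.738],
    [-1,0.685,0.963,-0.009,0,0,0.738],
    [-1,0.685,0.963,-0.009,0,0,0.738]
  ]
}}

```text
time_s: 7.0
eef_pos: [0.5055, 0.1952, 0.2001]
eef_rot: [0.591, 0.807, -0.001, -0.0]
wrist_force: [0.1, -0.8, -1.0]
finger_gap: 0.0311
```

```bash
python3 go.py 0.5043 0.1976 0.16 0.31
```

```text
pos [0.5055 0.1952 0.2001] theta 0.3071 tilt [-0.002 -0.001 -1.   ] gap 0.0311 F [ 0.1 -0.8 -1. ] t 7.0
shift units [ 0.0105 -0.0016  0.1605] turn units [-0.0025  0.0004 -0.0037]
```

{"fn": "move_arm", "kwargs": {
  "steps": [
    [-1,0.01,-0.002,0.08,0,0,-0.003],
    [-1,0.01,-0.002,0.14,0,0,-0.003],
    [-1,0.01,-0.002,0.14,0,0,-0.003],
    [-1,0.01,-0.002,0.14,0,0,-0.003]
  ]
}}

```text
time_s: 7.4
eef_pos: [0.5045, 0.1974, 0.1665]
eef_rot: [0.59, 0.807, -0.0, -0.0]
wrist_force: [-0.2, 0.3, -0.9]
finger_gap: 0.0309
```

```bash
python3 go.py 0.5043 0.1976 0.16 0.31;python3 - <<'E'
from rig import robot;import cv2,pickle
from h import *
for n,r in(("scene",(140,200,330,400)),("top",(160,220,200,280))):
    p=robot.camera(n);pickle.dump(p,open(f"pics/{n}3.pkl","wb"))
    cv2.imwrite(f'pics/{n}3.png',cv2.resize(p['pixels'][r[0]-15:r[1]+15,r[2]-10:r[3]+10],(800,800*(r[1]-r[0]+30)//(r[3]-r[2]+20)),interpolation=2))
E
```

```text
pos [0.5045 0.1974 0.1665] theta 0.3082 tilt [-0. -0. -1.] gap 0.0309 F [-0.2  0.3 -0.9] t 7.4
shift units [ 0.001  -0.0004  0.026 ] turn units [-0.0004  0.0002 -0.0023]
```

View pics/scene3.png

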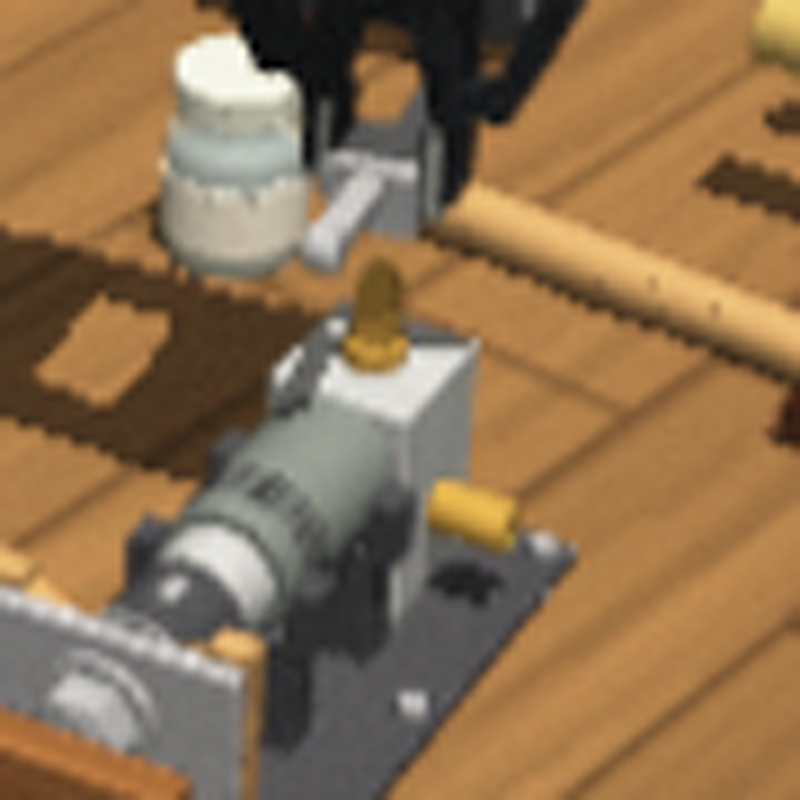

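View pics/top3.png

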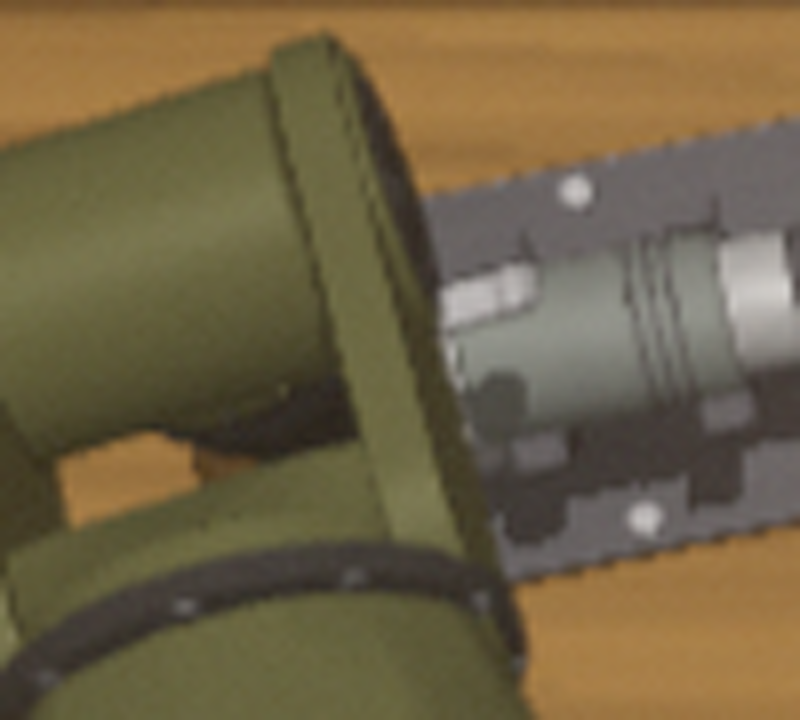

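```bash
python3 - <<'E'
import pickle;from h import *
s=pickle.load(open("pics/scene3.pkl","rb"))
def box(im,x,y,z,a,b,col,up,o):
    c,sn=np.cos(a),np.sin(a)
    V=np.array([(x+c*i-sn*j,y+sn*i+c*j,z+k) for i in b[0] for j in b[1] for k in b[2]])
    q=((proj(s,V)-o+.5)*up).astype(int)
    for i in range(8):
        for k in(1,2,4):
            if i&k==0: cv2.line(im,tuple(map(int,q[i])),tuple(map(int,q[i|k])),col,1)
up=12;o=np.array([335,140])
im0=cv2.resize(s["pixels"][140:188,335:400],None,fx=up,fy=up,interpolation=2)
im=im0.copy()
h=(.5045,.1974,.1625);a=.3082-np.pi/2
box(im,*h,a,((-.016,.016),(-.016,.016),(0,.025)),(0,255,0),up,o)
box(im,*h,a,((-.066,.066),(-.006,.006),(.0135,.0235)),(0,255,0),up,o)
box(im,.5043,.1976,.108,.31,((-.007,.007),(-.007,.007),(0,.025)),(255,0,255),up,o)
box(im,.5043,.1976,.108,.31,((-.005,.005),(-.005,.005),(.025,.03)),(255,0,255),up,o)
cv2.imwrite("pics/ov.png",im)
# pixel scale
print(proj(s,[[.5,.2,.16],[.51,.2,.16],[.5,.21,.16],[.5,.2,.17]]))
E
```

```text
[[362.36964284 147.51212868]
 [364.90284093 148.66291005]
 [364.36626995 146.25321301]
 [362.53751931 144.75793615]]
```

View pics/ov.png

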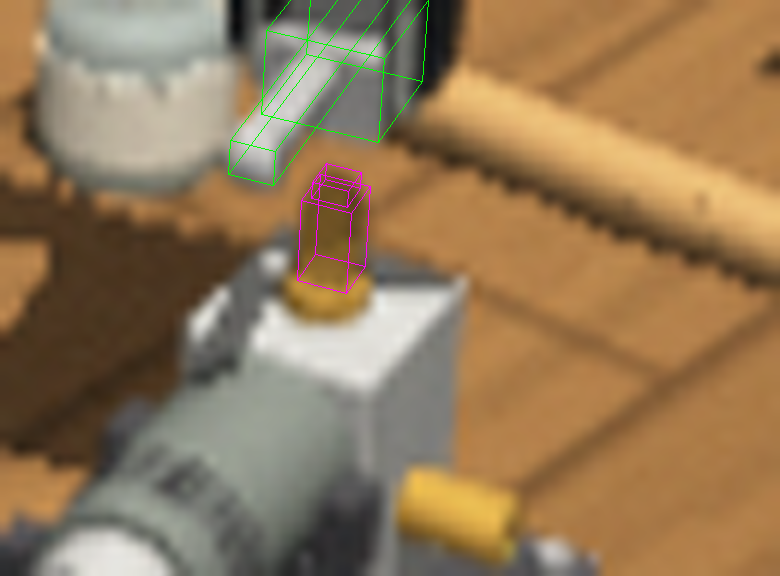

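{"fn": "move_arm", "kwargs": {
  "steps": [
    [-1,0.001,0,0.04,0,0,0],
    [-1,0.001,0,0.08,0,0,0],
    [-1,0.001,0,0.1,0,0,0],
    [-1,0.001,0,0.115,0,0,0],
    [-1,0.001,0,0.115,0,0,0]
  ]
}}

```text
time_s: 8.0
eef_pos: [0.5038, 0.1988, 0.1369]
eef_rot: [0.59, 0.808, -0.0, -0.0]
wrist_force: [0.3, -0.1, -1.3]
finger_gap: 0.0308
```

```bash
python3 go.py 0.5043 0.1976 0.112 0.31;python3 - <<'E'
from rig import robot;import cv2,pickle
p=robot.camera("scene");cv2.imwrite('pics/s4.png',cv2.resize(p["pixels"][130:190,330:400],None,fx=10,fy=10,interpolation=2))
E
```

```text
pos [0.5038 0.1988 0.1369] theta 0.3098 tilt [-0.001 -0.    -1.   ] gap 0.0308 F [ 0.3 -0.1 -1.3] t 8.0
shift units [-0.0051  0.0005  0.0996] turn units [-0.0013  0.     -0.0003]
```

View pics/s4.png

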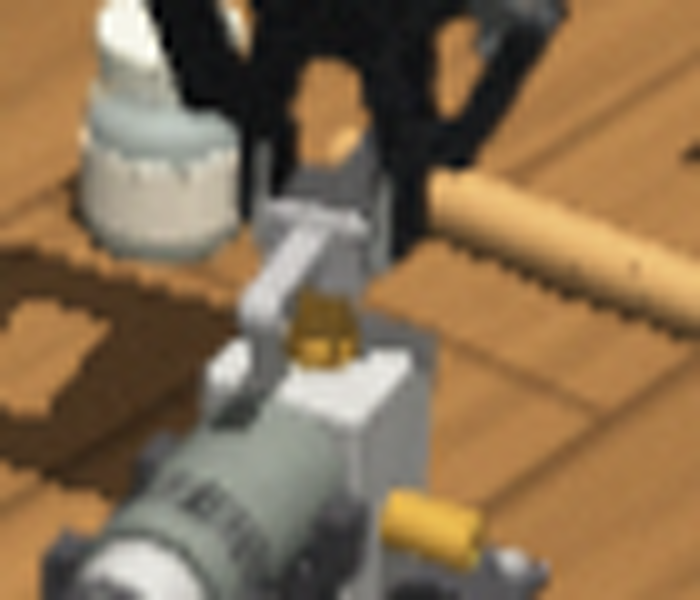

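No contact force so far. The hub is over the stem's lead-in, at about (330,280).

{"fn": "move_arm", "kwargs": {
  "steps": [
    [-1,-0.005,0,0.01,0,0,0],
    [-1,-0.005,0,0.02,0,0,0],
    [-1,-0.005,0,0.035,0,0,0],
    [-1,-0.005,0,0.035,0,0,0]
  ]
}}

```text
time_s: 8.45
eef_pos: [0.5042, 0.1975, 0.1282]
eef_rot: [0.59, 0.808, -0.0, -0.0]
wrist_force: [0.1, 0.3, -1.0]
finger_gap: 0.0309
```

{"fn": "move_arm", "kwargs": {
  "steps": [
    [-1,0,0,0.02,0,0,0],
    [-1,0,0,0.04,0,0,0],
    [-1,0,0,0.055,0,0,0],
    [-1,0,0,0.062,0,0,0],
    [-1,0,0,0.066,0,0,0],
    [-1,0,0,0.066,0,0,0]
  ]
}}

```text
time_s: 9.05
eef_pos: [0.5045, 0.1977, 0.1124]
eef_rot: [0.59, 0.808, 0.0, 0.0]
wrist_force: [-0.3, -0.7, -1.5]
finger_gap: 0.0312
```

```bash
python3 go.py 0.5043 0.1976 0.112 0.31;python3 - <<'E'
from rig import robot;import cv2,pickle
p=robot.camera("scene");cv2.imwrite('pics/s5.png',cv2.resize(p["pixels"][130:190,330:400],None,fx=10,fy=10,interpolation=2))
E
```

```text
pos [0.5045 0.1977 0.1124] theta 0.3097 tilt [ 0.  0. -1.] gap 0.0312 F [-0.3 -0.7 -1.5] t 9.05
shift units [-0.     -0.0007  0.0016] turn units [ 0.0003 -0.     -0.0004]
```

View pics/s5.png

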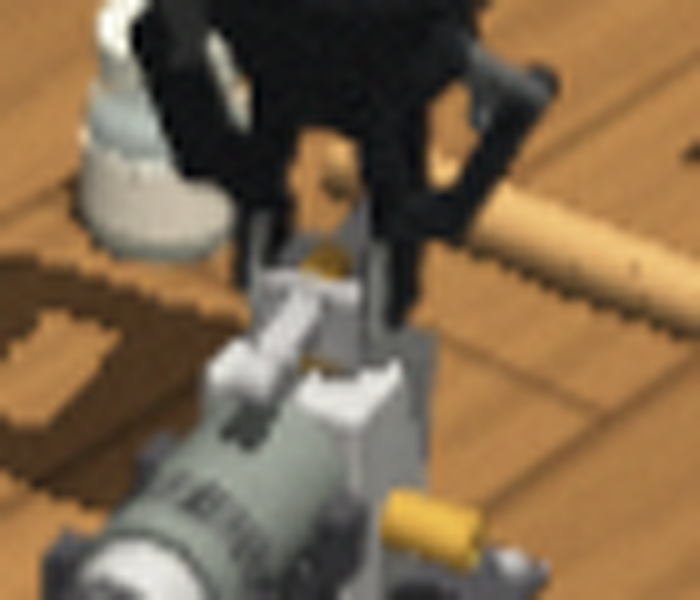

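The stem tip shows through the bore at (325,262). I'll press gently until it seats.

{"fn": "move_arm", "kwargs": {
  "steps": [
    [-1,0,0,0.005,0,0,0],
    [-1,0,0,0.009,0,0,0],
    [-1,0,0,0.009,0,0,0],
    [-1,0,0,0.009,0,0,0]
  ]
}}

```text
time_s: 9.5
eef_pos: [0.5046, 0.1977, 0.1122]
eef_rot: [0.59, 0.808, 0.0, 0.0]
wrist_force: [-11.4, -4.4, 23.5]
finger_gap: 0.0312
```

It seated at the expected height, with 23 N upward. I'll ease off and then turn anticlockwise.

{"fn": "move_arm", "kwargs": {
  "steps": [
    [-1,0,0,-0.006,0,0,0],
    [-1,0,0,-0.006,0,0,0],
    [-1,0,0,-0.006,0,0,-0.15],
    [-1,0,0,-0.006,0,0,-0.3],
    [-1,0,0,-0.006,0,0,-0.45],
    [-1,0,0,-0.006,0,0,-0.6],
    [-1,0,0,-0.006,0,0,-0.75],
    [-1,0,0,-0.006,0,0,-0.9],
    [-1,0,0,-0.006,0,0,-0.9]
  ]
}}

```text
time_s: 10.4
eef_pos: [0.5042, 0.1982, 0.1123]
eef_rot: [0.271, 0.962, 0.0, -0.0]
wrist_force: [-8.1, 2.1, 10.5]
finger_gap: 0.0314
```

```bash
python3 go.py 0.5043 0.1976 0.112 1.72; python3 -c "
from rig import robot;print(robot.get_obs()['torque'])"
```

```text
pos [0.5042 0.1982 0.1123] theta 1.021 tilt [-0.     0.001 -1.   ] gap 0.0314 F [-8.1  2.1 10.5] t 10.4
shift units [-0.0017 -0.0019  0.0011] turn units [ 1.2e-03 -3.0e-04 -8.9e-01]
[0.35688502 1.31835797 0.00596833]
```

{"fn": "move_arm", "kwargs": {
  "steps": [
    [-1,0,0,-0.001,0,0,-0.15],
    [-1,0,0,-0.001,0,0,-0.3],
    [-1,0,0,-0.001,0,0,-0.45],
    [-1,0,0,-0.001,0,0,-0.6],
    [-1,0,0,-0.001,0,0,-0.75],
    [-1,0,0,-0.001,0,0,-0.9],
    [-1,0,0,-0.001,0,0,-0.9],
    [-1,0,0,-0.001,0,0,-0.9]
  ]
}}

```text
time_s: 11.2
eef_pos: [0.5041, 0.1982, 0.1123]
eef_rot: [-0.076, 0.997, 0.0, -0.0]
wrist_force: [-7.2, 3.0, 9.2]
finger_gap: 0.0312
```

```bash
python3 go.py 0.5043 0.1976 0.112 1.72; python3 - <<'E'
from rig import robot;import cv2,pickle
print(robot.get_obs()['torque'])
p=robot.camera("scene");cv2.imwrite('pics/s6.png',cv2.resize(p["pixels"][130:230,290:410],None,fx=6,fy=6,interpolation=2))
E
```

```text
pos [0.5041 0.1982 0.1123] theta 1.7239 tilt [-0.     0.001 -1.   ] gap 0.0312 F [-7.2  3.   9.2] t 11.2
shift units [-0.0004 -0.0026  0.001 ] turn units [ 0.0012 -0.0003  0.005 ]
[0.55077536 1.11423865 0.08122404]
```

View pics/s6.png

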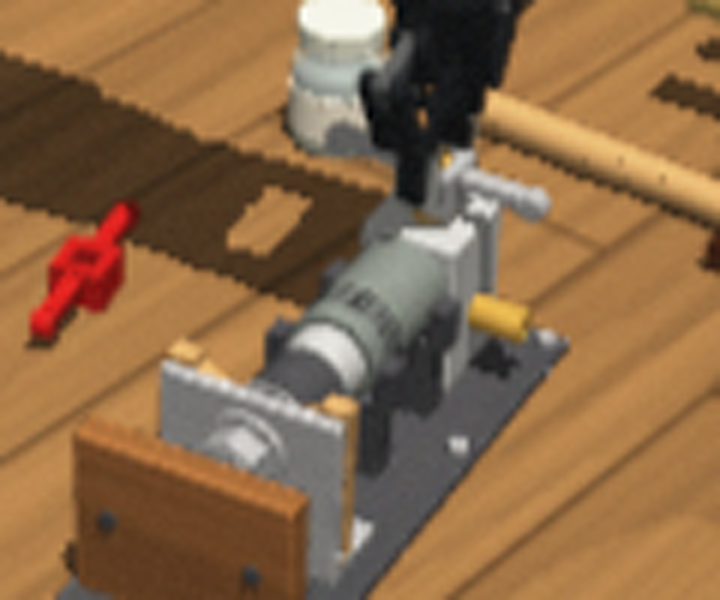

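{"fn": "move_arm", "kwargs": {
  "steps": [
    [1,0,0,-0.001,0,0,-0.005],
    [1,0,0,-0.001,0,0,-0.005],
    [1,0,0,-0.001,0,0,-0.005],
    [1,0,0,-0.001,0,0,-0.005],
    [1,0,0,-0.15,0,0,-0.005],
    [1,0,0,-0.3,0,0,-0.005],
    [1,0,0,-0.4,0,0,-0.005],
    [1,0,0,-0.4,0,0,-0.005]
  ]
}}

```text
time_s: 12.05
eef_pos: [0.5056, 0.198, 0.2154]
eef_rot: [-0.078, 0.997, 0.001, 0.003]
wrist_force: [-0.9, -0.4, -1.5]
finger_gap: 0.0856
```

```bash
python3 go.py 0.5488 -0.0138 0.2 0.2076; python3 - <<'E'
from rig import robot;import cv2,pickle
for i in range(2):
    p=robot.camera("scene");cv2.imwrite(f'pics/s7{i}.png',cv2.resize(p["pixels"][130:230,290:410],None,fx=6,fy=6,interpolation=2))
    pickle.dump(p,open("pics/scene7.pkl","wb"))
    for k in range(3): robot.camera("top")
E
```

```text
pos [0.5056 0.198  0.2154] theta 1.7273 tilt [ 0.006  0.002 -1.   ] gap 0.0856 F [-0.9 -0.4 -1.5] t 12.05
shift units [-0.0383 -0.8638  0.0611] turn units [0.0067 0.0052 1.9349]
```

View pics/s70.png

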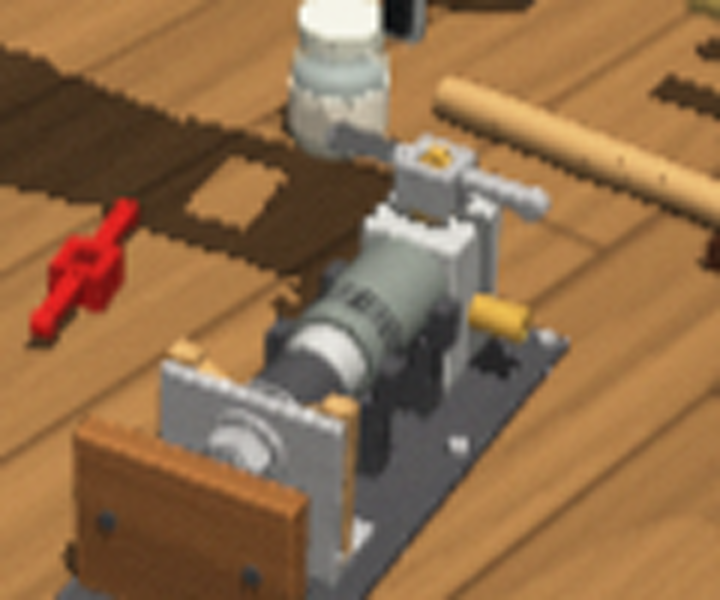

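View pics/s71.png

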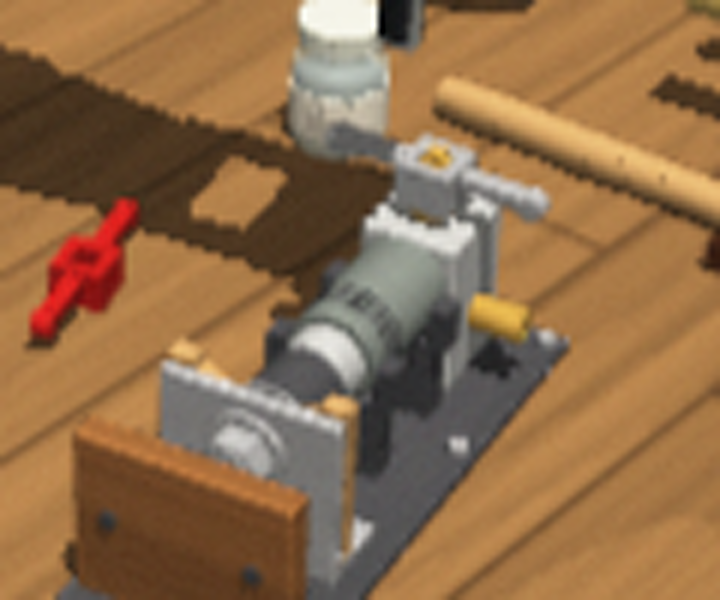

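The handle is seated on the stem, with its tip at (435,157). The head changes between the two pictures, so the bolt is spinning. Next is the gap.

{"fn": "move_arm", "kwargs": {
  "steps": [
    [1,-0.038,-0.862,0.06,0,0,0.97],
    [1,-0.038,-0.862,0.06,0,0,0.97],
    [1,-0.038,-0.862,0.06,0,0,0.97],
    [1,-0.038,-0.862,0.06,0,0,0.97],
    [1,-0.038,-0.862,0.06,0,0,0.97],
    [1,-0.038,-0.862,0.06,0,0,0.97],
    [1,-0.038,-0.862,0.06,0,0,0.97]
  ]
}}

```text
time_s: 13.15
eef_pos: [0.5472, -0.0134, 0.1965]
eef_rot: [0.297, 0.955, 0.0, -0.0]
wrist_force: [0.1, 0.3, -0.1]
finger_gap: 0.0853
```

{"fn": "move_arm", "kwargs": {
  "steps": [
    [1,0,0,0,0,0,0.96],
    [1,0,0,0,0,0,0.96],
    [1,0,0,0,0,0,0.96],
    [1,0,0,0,0,0,0.96],
    [1,0,0,0,0,0,0.96],
    [1,0,0,0,0,0,0.96],
    [1,0,0,0,0,0,0.96]
  ]
}}

```text
time_s: 13.85
eef_pos: [0.5473, -0.0128, 0.1968]
eef_rot: [0.626, 0.78, 0.0, 0.0]
wrist_force: [-0.2, 0.6, -0.3]
finger_gap: 0.0855
```

```bash
python3 go.py 0.5487 -0.0137 0.125 0.2076; python3 -c "
from rig import robot;print(robot.get_obs()['joint_positions'].round(2))"
```

```text
pos [ 0.5473 -0.0128  0.1968] theta 0.2189 tilt [ 0.  0. -1.] gap 0.0855 F [-0.2  0.6 -0.3] t 13.85
shift units [-0.0048  0.0046  0.2873] turn units [ 0.0001 -0.0001  0.0144]
[-0.09  0.32  1.57  0.    1.25 -0.31]
```

{"fn": "move_arm", "kwargs": {
  "steps": [
    [1,-0.005,0.005,0.15,0,0,0.015],
    [1,-0.005,0.005,0.27,0,0,0.015],
    [1,-0.005,0.005,0.27,0,0,0.015],
    [1,-0.005,0.005,0.27,0,0,0.015]
  ]
}}

```text
time_s: 14.25
eef_pos: [0.5491, -0.0144, 0.1301]
eef_rot: [0.632, 0.775, 0.0, -0.0]
wrist_force: [0.6, 0.1, 1.0]
finger_gap: 0.0854
```

```bash
python3 go.py 0.5487 -0.0137 0.056 0.2076; python3 - <<'E'
from rig import robot;import cv2,pickle
for n,r in (("scene",(130,240,280,400)),("top",(140,220,260,360))):
    p=robot.camera(n);cv2.imwrite(f'pics/{n}8.png',cv2.resize(p["pixels"][r[0]:r[1],r[2]:r[3]],None,fx=5,fy=5,interpolation=2))
E
```

```text
pos [ 0.5491 -0.0144  0.1301] theta 0.2029 tilt [-0.  0. -1.] gap 0.0854 F [0.6 0.1 1. ] t 14.25
shift units [ 0.0031 -0.0009  0.2962] turn units [-0.     -0.0001 -0.0059]
```

View pics/scene8.png

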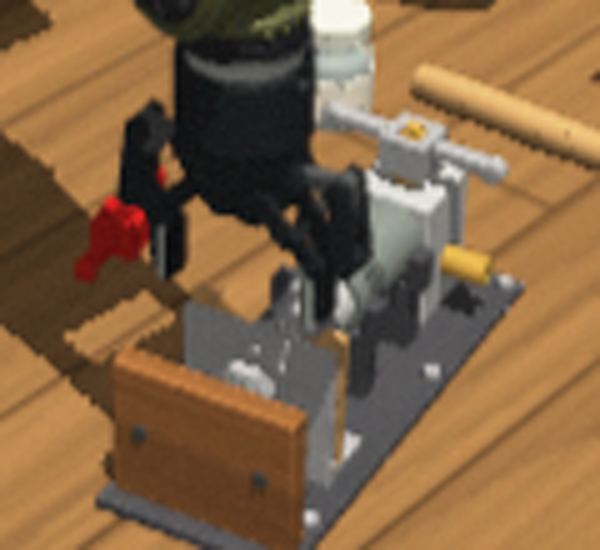

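View pics/top8.png

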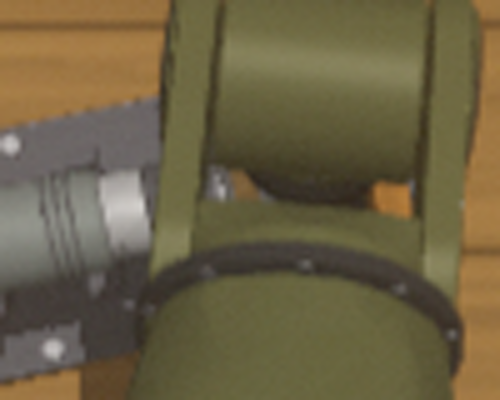

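The fingers are over both ends of the gap and in line with it. I'll descend watching the force.

{"fn": "move_arm", "kwargs": {
  "steps": [
    [1,0.003,0,0.08,0,0,-0.006],
    [1,0.003,0,0.16,0,0,-0.006],
    [1,0.003,0,0.16,0,0,-0.006]
  ]
}}

```text
time_s: 14.65
eef_pos: [0.5482, -0.0139, 0.0886]
eef_rot: [0.631, 0.776, -0.0, -0.001]
wrist_force: [-0.5, -0.3, 1.0]
finger_gap: 0.0855
```

{"fn": "move_arm", "kwargs": {
  "steps": [
    [1,0,0,0.07,0,0,0],
    [1,0,0,0.14,0,0,0],
    [1,0,0,0.14,0,0,0],
    [1,0,0,0.14,0,0,0]
  ]
}}

```text
time_s: 15.05
eef_pos: [0.5495, -0.014, 0.0559]
eef_rot: [0.631, 0.776, 0.0, 0.001]
wrist_force: [0.3, 0.5, 0.4]
finger_gap: 0.0857
```

```bash
python3 go.py 0.5487 -0.0137 0.056 0.2076; python3 - <<'E'
from rig import robot;import cv2,pickle
for n,r in (("scene",(130,240,280,400)),):
    p=robot.camera(n);cv2.imwrite(f'pics/{n}9.png',cv2.resize(p["pixels"][r[0]:r[1],r[2]:r[3]],None,fx=5,fy=5,interpolation=2))
E
```

```text
pos [ 0.5495 -0.014   0.0559] theta 0.2048 tilt [ 0.002 -0.    -1.   ] gap 0.0857 F [0.3 0.5 0.4] t 15.05
shift units [ 0.0019 -0.0028 -0.0002] turn units [ 0.0021  0.0006 -0.0036]
```

View pics/scene9.png

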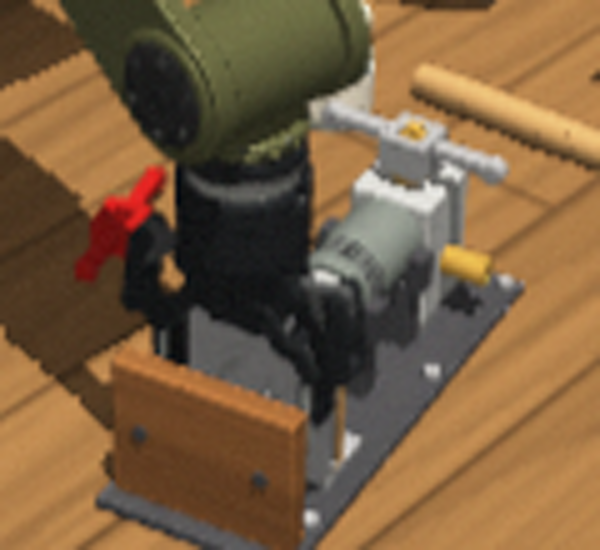

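{"fn": "move_arm", "kwargs": {
  "steps": [
    [-1,0.002,-0.003,0,0,0,0],
    [-1,0.002,-0.003,0,0,0,0],
    [-1,0.002,-0.003,0,0,0,0],
    [-1,0.002,-0.003,0,0,0,0],
    [-1,0.002,-0.003,0,0,0,0],
    [-1,0.002,-0.003,0,0,0,0],
    [-1,0.002,-0.003,0,0,0,0],
    [-1,0.002,-0.003,0,0,0,0],
    [-1,0.002,-0.003,0,0,0,0],
    [-1,0.002,-0.003,0,0,0,0]
  ],
  "squeeze": 35
}}

```text
time_s: 16.1
eef_pos: [0.5482, -0.0136, 0.0547]
eef_rot: [0.631, 0.776, 0.0, 0.0]
wrist_force: [1.1, 1.9, 5.3]
finger_gap: 0.0325
```

```bash
python3 - <<'E'
from rig import robot
for i in range(4):
    o=robot.get_obs();print(round(o["time_s"],2),round(o["finger_gap"],4),o["wrist_force"].round(2),o["torque"].round(3),o["eef_pos"].round(4))
    robot.camera("top")
E
```

```text
16.1 0.0325 [1.11 1.91 5.35] [ 0.218 -0.007  0.049] [ 0.5482 -0.0136  0.0547]
16.15 0.0326 [1.36 0.46 5.07] [ 0.167 -0.074 -0.009] [ 0.5483 -0.0136  0.0547]
16.2 0.0324 [1.29 0.57 5.82] [ 0.129 -0.082  0.025] [ 0.5482 -0.0136  0.0547]
16.25 0.0327 [0.94 0.6  5.36] [ 0.13  -0.105 -0.004] [ 0.5483 -0.0137  0.0547]
```

{"fn": "move_arm", "kwargs": {
  "steps": [
    [-1,0,0,0,0,0,0],
    [-1,0,0,0,0,0,0],
    [-1,0,0,0,0,0,0],
    [-1,0,0,0,0,0,0]
  ],
  "squeeze": 60
}}

```text
time_s: 16.7
eef_pos: [0.5483, -0.0136, 0.0548]
eef_rot: [0.631, 0.776, 0.0, 0.0]
wrist_force: [0.4, 1.3, 6.7]
finger_gap: 0.0314
```

```bash
python3 - <<'E'
from rig import robot;import cv2
for i in range(3):
    o=robot.get_obs();print(round(o["time_s"],2),round(o["finger_gap"],4),o["wrist_force"].round(2),o["torque"].round(3),o["eef_pos"].round(4))
    p=robot.camera("scene");cv2.imwrite(f'pics/h{i}.png',cv2.resize(p["pixels"][165:225,300:380],None,fx=8,fy=8,interpolation=2))
E
```

```text
16.7 0.0314 [0.44 1.33 6.66] [ 0.219  0.013 -0.012] [ 0.5483 -0.0136  0.0548]
16.75 0.0318 [-0.13  1.74  6.21] [ 0.143  0.021 -0.013] [ 0.5483 -0.0136  0.0548]
16.8 0.0314 [0.28 0.24 6.72] [0.125 0.065 0.004] [ 0.5483 -0.0136  0.0548]
```

View pics/h0.png

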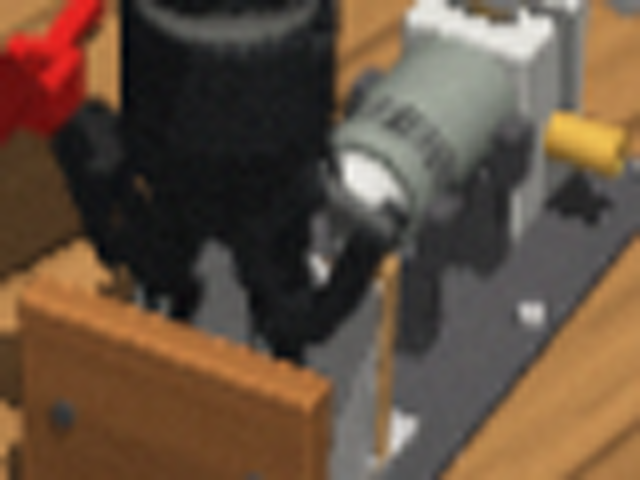

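View pics/h2.png

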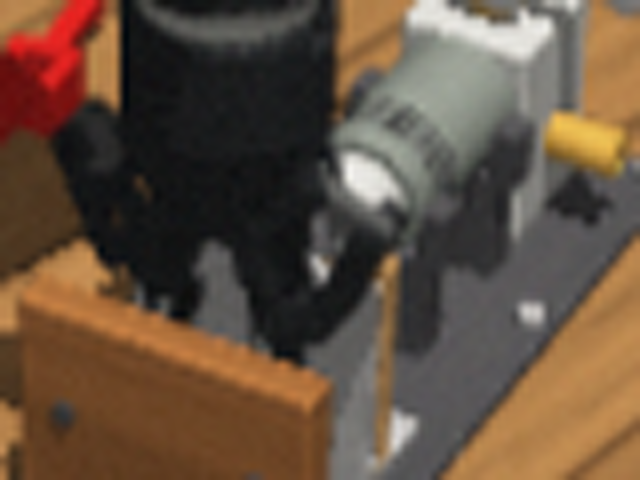

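{"fn": "move_arm", "kwargs": {
  "steps": [
    [-1,0,0,0,0,0,0],
    [-1,0,0,0,0,0,0],
    [-1,0,0,0,0,0,0],
    [-1,0,0,0,0,0,0],
    [-1,0,0,0,0,0,0]
  ]
}}

```text
time_s: 17.35
eef_pos: [0.5483, -0.0136, 0.0548]
eef_rot: [0.631, 0.776, 0.0, 0.0]
wrist_force: [-0.4, 1.4, 7.9]
finger_gap: 0.032
```

```bash
cat > obs.py <<'E'
from rig import robot;import cv2,numpy as np,sys
L=[];o=robot.get_obs()
for i in range(6):
    o=robot.get_obs();print(round(o["time_s"],2),round(o["finger_gap"],4),o["wrist_force"].round(2),o["torque"].round(3),o["eef_pos"].round(4))
    L.append(robot.camera("scene")["pixels"].astype(float))
D=np.std(np.array(L),0).mean(-1)
r=np.s_[165:225,300:380];print("noise med",np.median(D),"max",D[r].max())
d=D[r];ys,xs=np.where(d>4*np.median(D)+2)
print(len(ys),list(zip(xs+300,ys+165))[:30])
cv2.imwrite("pics/D%s.png"%sys.argv[1],cv2.resize(np.hstack([np.clip(d*12,0,255),L[0][r].mean(-1)]).astype(np.uint8),None,fx=5,fy=5,interpolation=0))
E
python3 obs.py 1
```

```text
17.35 0.032 [-0.44  1.37  7.88] [ 0.136 -0.016  0.007] [ 0.5483 -0.0136  0.0548]
17.4 0.0318 [1.32 1.03 7.16] [ 0.163  0.007 -0.014] [ 0.5483 -0.0136  0.0548]
17.45 0.0319 [0.71 0.92 7.34] [ 0.205  0.029 -0.008] [ 0.5482 -0.0136  0.0548]
17.5 0.0316 [-0.06  0.99  7.62] [0.166 0.004 0.006] [ 0.5482 -0.0136  0.0548]
17.55 0.0317 [-0.45  1.63  7.05] [ 0.146  0.057 -0.002] [ 0.5483 -0.0136  0.0548]
17.6 0.0319 [0.54 0.9  7.56] [ 0.167  0.07  -0.024] [ 0.5483 -0.0136  0.0548]
noise med 1.16357066166662 max 4.749546941739763
0 []
```

View pics/D1.png

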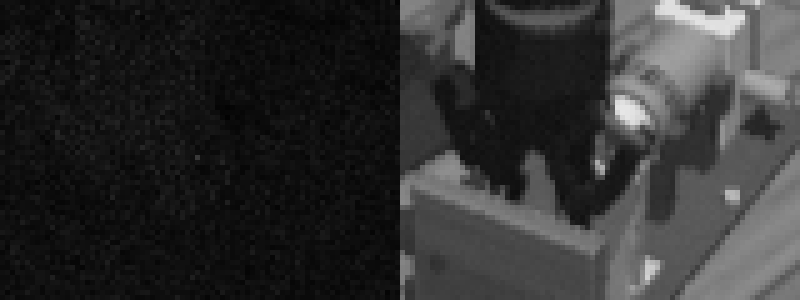

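```bash
cat > mon.py <<'E'
from rig import robot;import cv2,numpy as np,os
prev=np.load("pics/prev.npy") if os.path.exists("pics/prev.npy") else None
for i in range(10):
    for j in range(3):
        p=robot.camera("scene")
    b=p["pixels"].astype(float);o=robot.get_obs()
    if prev is not None:
        d=np.abs(b-prev).mean(-1);w=d[185:205,330:352];k=np.unravel_index(w.argmax(),w.shape)
        print(round(o["time_s"],2),round(o["finger_gap"],4),o["wrist_force"].round(1),"roi mean %.2f max %.1f at %s | bg %.2f"%(w.mean(),w.max(),(k[1]+330,k[0]+185),d[:100].mean()))
    prev=b
np.save("pics/prev.npy",prev)
E
python3 mon.py
```

```text
17.95 0.032 [0.3 1.1 6.3] roi mean 1.91 max 8.7 at (np.int64(339), np.int64(196)) | bg 1.53
18.1 0.0315 [0.  1.4 7.6] roi mean 1.83 max 6.3 at (np.int64(333), np.int64(185)) | bg 1.53
18.25 0.0316 [0.2 0.6 7.3] roi mean 1.83 max 9.0 at (np.int64(339), np.int64(196)) | bg 1.53
18.4 0.0314 [-0.7  1.5  7.1] roi mean 1.82 max 11.0 at (np.int64(339), np.int64(196)) | bg 1.54
18.55 0.0319 [-0.   0.4  6.4] roi mean 1.88 max 6.7 at (np.int64(335), np.int64(193)) | bg 1.53
18.7 0.0318 [0.7 0.9 7.8] roi mean 1.83 max 7.0 at (np.int64(336), np.int64(194)) | bg 1.54
18.85 0.0311 [0.5 0.4 6.4] roi mean 1.85 max 7.3 at (np.int64(335), np.int64(186)) | bg 1.53
19.0 0.0318 [0.6 1.3 6.6] roi mean 1.78 max 8.7 at (np.int64(332), np.int64(198)) | bg 1.53
19.15 0.0313 [0.2 1.  7. ] roi mean 1.90 max 18.0 at (np.int64(339), np.int64(191)) | bg 1.53
```

```bash
for i in 1 2 3 4; do python3 mon.py; done | awk '{print $1,$2,$0}' | cut -c1-150 | sed 's/np.int64//g'
```

```text
19.3 0.0315 19.3 0.0315 [0.7 0.8 7.3] roi mean 2.34 max 52.3 at ((340), (192)) | bg 1.53
19.45 0.0317 19.45 0.0317 [0.6 1.2 7.9] roi mean 2.19 max 41.3 at ((339), (191)) | bg 1.53
19.6 0.0317 19.6 0.0317 [-0.8  0.9  6.5] roi mean 2.14 max 68.3 at ((340), (192)) | bg 1.53
19.75 0.0317 19.75 0.0317 [0.  0.3 7.4] roi mean 1.75 max 7.3 at ((331), (193)) | bg 1.53
19.9 0.0318 19.9 0.0318 [-0.2  0.4  7.5] roi mean 1.83 max 9.7 at ((331), (186)) | bg 1.53
20.05 0.0316 20.05 0.0316 [0.1 1.4 7.2] roi mean 1.79 max 8.7 at ((339), (196)) | bg 1.53
20.2 0.0317 20.2 0.0317 [-0.8  0.8  7.1] roi mean 1.75 max 6.3 at ((336), (195)) | bg 1.54
20.35 0.0312 20.35 0.0312 [0.2 1.8 7.6] roi mean 1.84 max 7.3 at ((332), (190)) | bg 1.53
20.5 0.0317 20.5 0.0317 [-0.1  1.3  6.7] roi mean 1.83 max 7.0 at ((334), (188)) | bg 1.53
20.65 0.0314 20.65 0.0314 [0.2 1.7 6.9] roi mean 1.79 max 10.3 at ((339), (196)) | bg 1.53
20.8 0.0312 20.8 0.0312 [0.5 0.3 7.4] roi mean 1.88 max 7.7 at ((337), (192)) | bg 1.53
20.95 0.0319 20.95 0.0319 [0.8 0.7 7.1] roi mean 1.96 max 14.0 at ((342), (196)) | bg 1.53
21.1 0.0317 21.
[... 1798 characters left out ...]
.0318 [-0.1  0.3  6.4] roi mean 1.83 max 8.0 at ((335), (194)) | bg 1.53
24.25 0.0315 24.25 0.0315 [0.7 0.8 6.8] roi mean 1.86 max 7.0 at ((335), (187)) | bg 1.53
24.4 0.0315 24.4 0.0315 [-0.3  1.3  6.8] roi mean 1.84 max 7.7 at ((341), (204)) | bg 1.53
24.55 0.032 24.55 0.032 [0.5 0.7 6.5] roi mean 1.84 max 7.7 at ((330), (187)) | bg 1.53
24.7 0.0319 24.7 0.0319 [0.6 0.4 6.9] roi mean 1.86 max 8.0 at ((334), (191)) | bg 1.53
24.85 0.0316 24.85 0.0316 [0.  1.1 6.2] roi mean 1.76 max 8.3 at ((336), (189)) | bg 1.53
25.0 0.0319 25.0 0.0319 [-0.4  1.6  7.5] roi mean 1.83 max 7.3 at ((336), (189)) | bg 1.53
25.15 0.0317 25.15 0.0317 [0.6 1.3 6.4] roi mean 1.75 max 6.7 at ((330), (185)) | bg 1.53
```

```bash
for i in 1 2; do python3 mon.py; done | sed 's/np.int64//g' | awk '{print $1,$2,$0}' | cut -d' ' -f1,2,9-18; python3 - <<'E'
from rig import robot;import cv2,pickle,numpy as np
from h import *
p=robot.camera("scene");cv2.imwrite("pics/sF.png",p["pixels"])
cv2.imwrite("pics/sF2.png",cv2.resize(p["pixels"][135:195,330:400],None,fx=10,fy=10,interpolation=2))
# hub top height check
W=cloud(p);d=np.linalg.norm(W[...,:2]-[.5043,.1976],axis=-1);m=(d<.018)&(W[...,2]>.1)
print("hub-top z pctl",np.percentile(W[m][:,2],[50,75,90]).round(4))
o=robot.get_obs();print(o["time_s"],o["eef_pos"])
E
```

```text
25.3 0.0315 7.7] roi mean 1.79 max 7.3 at ((333), (190)) |
25.45 0.0313 mean 1.76 max 7.7 at ((337), (198)) | bg 1.53
25.6 0.0316 mean 1.84 max 6.0 at ((337), (194)) | bg 1.53
25.75 0.0317 mean 1.82 max 7.0 at ((334), (204)) | bg 1.53
25.9 0.0316 mean 1.86 max 7.7 at ((333), (198)) | bg 1.53
26.05 0.0315  7.3] roi mean 1.82 max 7.7 at ((333), (198))
26.2 0.0314 mean 1.74 max 7.3 at ((336), (187)) | bg 1.53
26.35 0.0315 roi mean 1.89 max 8.0 at ((334), (185)) | bg
26.5 0.0317 mean 1.90 max 7.7 at ((334), (186)) | bg 1.53
26.65 0.0317 roi mean 1.74 max 7.3 at ((331), (185)) | bg
26.8 0.0314 roi mean 1.81 max 6.3 at ((336), (198)) | bg
26.95 0.0313 roi mean 1.86 max 7.3 at ((333), (187)) | bg
27.1 0.0312 7.3] roi mean 1.86 max 8.0 at ((333), (202)) |
27.25 0.0315 mean 1.91 max 7.0 at ((342), (198)) | bg 1.53
27.4 0.0318 mean 1.82 max 6.3 at ((333), (188)) | bg 1.53
27.55 0.0316 mean 1.80 max 7.3 at ((335), (186)) | bg 1.53
27.7 0.0321 mean 1.79 max 8.0 at ((335), (185)) | bg 1.52
27.85 0.0314 roi mean 1.83 max 7.0 at ((330), (192)) | bg
28.0 0.0318 7.5] roi mean 1.82 max 7.3 at ((351), (193)) |
28.15 0.0317 roi mean 1.81 max 8.3 at ((331), (202)) | bg
hub-top z pctl [0.1299 0.1333 0.1348]
28.2 [ 0.54826966 -0.01362791  0.05484016]
```

View pics/sF.png

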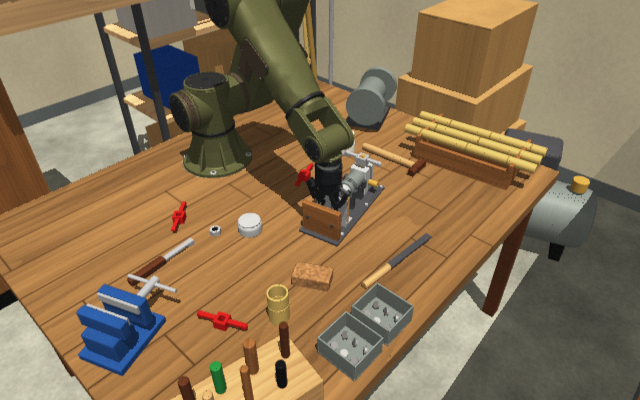

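View pics/sF2.png

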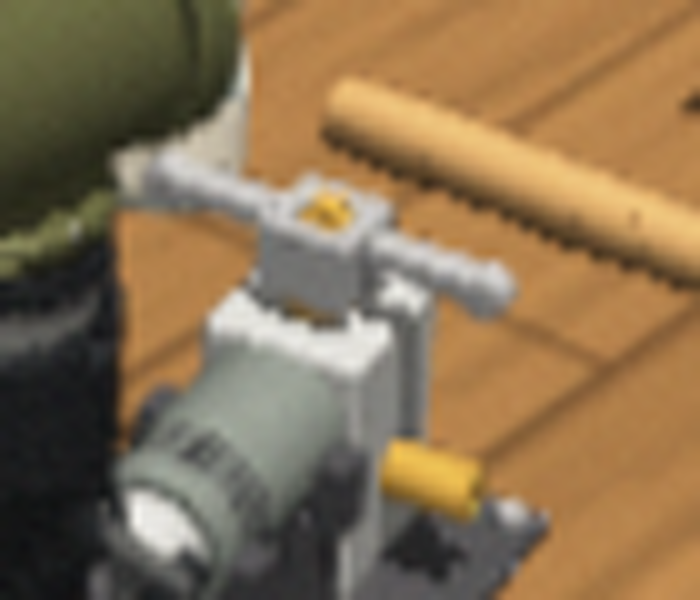

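The handle is seated at (325,210) in the close-up and its hub top measures about 0.133 m, which is correct. The socket has not moved for 7 s, the grip is steady and the bystanders look untouched, so I'm handing in.

```bash
python3 -c "
from rig import robot;print(robot.sign_off())"
```

```text
the job is handed in; nothing more can be done
None
```

I handed the job in at about 28 s, and as far as I could check, the bolt is tight. I had no direct reading of the nut or the valve, so both are inferred.

**What I did:**
- **Handle:** I put the grey T-handle on the valve stem. It met the seat at the expected height, with about 23 N on the wrist.
- **Valve:** I turned the handle about 1.41 rad anticlockwise and let go. The bolt head then spun.
- **Bolt head:** I reached into the gap and gripped the head, first at 35 N and then at 60 N. I was still gripping it when I handed in.

**Last checks:**
- **Handle position:** its hub top measures about 0.133 m up, which matches fully down on the stem.
- **Runner:** the visible edge of the socket moved until about 21 s, then not at all for the last 7 s. That is longer than one full turn, so I take it as stalled with the nut home.
- **Grip:** the finger opening stayed steady at about 31.6 mm, with steady wrist forces.
- **Bystanders:** they look unmoved in the final picture. I did not measure their positions.

**One mismatch:** the opening is slightly more than the 30 mm flats should give. The pads may be holding the head a little off its flats, though it did not slip.

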